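# Flip a rosette block face up against the finishing board

## Task

The square wooden rosette block on the bench in front of the raised finishing board lies face down. With closed fingertips, push it against the board's front edge, tip it up there and push it on over, so that it comes to rest flat on the board with its turned face up. Do not pinch the block or lift it clear, and leave everything else on the bench and the board where it is.

Things in the scene. Friction and masses are not known exactly. Their poses are not given: they have to be found in the camera images.
- block: Block to flip: square, pale wood, 90 x 90 x 20 mm, 80 to 150 g, loose, on the robot's side of the board. Origin at the middle of the solid, x, y along its sides, z out of the plain back: up at first, down when flipped; the other side is the turned face (rings in a square rim). Starts up to 0.45 rad askew to the board, centre 65 to 90 mm before its front edge, within 60 mm of its middle sideways.
- board: Raised plywood board, fixed to the bench: 160 mm deep (its x), 540 wide (its y), 10 thick. Origin at the centre of its underside, on the bench; x points away from the robot: its upright front edge, 10 mm high, is the line x = -80 mm in its frame. Empty for 140 mm either side of its middle. A block against the edge can be pivoted about its far lower edge; friction is ordinary wood on wood.
- sample: Bystander: a finished rosette block of the same size, face up on the left (+y) part of the board. Origin at the middle of the solid.
- wax_tin: Bystander: aluminium tin, 62 mm across, 50 mm high, on the right (-y) part of the board. Origin at the centre of its underside.
- finial: Bystander: dark turned wooden finial, 44 mm across, 78 mm high, standing on the bench in front of the board, left (+y) of the block. Origin at the centre of its underside.
- sanding_block: Bystander: cork sanding block, 70 x 40 x 30 mm, on the bench in front of the board, right (-y) of the block. Origin at the centre of its underside.
- ferrule: Bystander: brass ring, 40 mm across, 30 mm high, on the bench further right. Origin at the centre of its underside.
- gouge: Bystander: woodturning gouge lying on the bench to the left, 340 mm long along its x, handle 28 mm wide towards -x, 26 mm high. Origin on the bench 140 mm from the handle's end.
- bradawl_stand: Bystander: bradawl standing in a 50 mm square wooden foot, 108 mm high in all, on the bench to the right. Origin at the centre of its underside.
There are look-alikes about, which are no part of the job. What is shaped like the block but red is not meant.

How it is judged (in metres and radians):
On the way:
1. the block stands tipped up on edge at the board's front edge (angle between block's own z axis and vertical between 1 and 2.2 rad and x of block in the frame of board between -0.145 and -0.03 m).
At the end, for the whole second after the job is handed in: The block lies at rest, flat on the board (its centre over the board, 20 mm above the bench within 3 mm), turned face up (its z axis pointing down within 0.1 rad); it was tipped up on edge at the board's front edge on the way. It may overhang the front edge a little (angle between block's own z axis and vertical above 3.04 rad and x of block in the frame of board between -0.08 and 0.06 m and y of block in the frame of board between -0.25 and 0.25 m and z of block in the frame of board between 0.017 and 0.023 m and linear speed of block below 0.01 m/s); the robot touches nothing.
It fails at once if the block is lifted clear instead of tipped (its centre more than 75 mm above the bench; tipping needs at most 56) (height (world z) of block above 0.075 m).
It fails at once if another thing on the bench or board is disturbed (moved more than 15 mm) (distance of any of sample, wax_tin, finial, sanding_block, ferrule, gouge, bradawl_stand from where it was at the start of the episode above 0.015 m).
It also fails if it takes over 58 s, if anything falls off the work surface, if the arm or the gripper's body presses on something with over 40 N, if the wrist force passes 120 N, or if a joint passes its speed limit or range.

## Robot

A 6-joint arm with a two-finger parallel gripper is mounted at the origin on the work surface. World frame = base frame: x ahead of the robot, y to its left, z up, the work surface at z = 0. Lengths are in mm, angles in rad, forces in N, time in s.
With the tool pointing down it reaches from about 275 to 975 mm from the base axis. Payload 8.4 kg.
Tool frame: the origin (TCP) lies at the very end of the fingers, on their centre line; the grasp point (between the pads) lies 19 mm behind it; z points along the fingers, y is the direction in which the jaws open and shut (so a half turn about z gives the same grasp; the last joint's range is limited). The gripper opens to 92 mm and grips with 3 to 60 N. Pads are 20 mm wide; open, the fingers measure 128 mm over their backs; the gripper's body (75 mm by 189 mm) begins 69 mm behind the grasp point.
Start: joints at [1.144, 0.353, 1.633, -0, 1.155, -0.002], TCP at [257.585, 569.454, 214.583] pointing down, gripper open.
Joint ranges: [-2.63, 2.63], [-0.92, 2.1], [0.06, 2.66], [-1.3, 4.44], [0, 2.69], [-3.02, 3.02]. Speed limits (rad/s): [2.22, 2.22, 2.79, 3.14, 3.14, 3.14].

## Interface

Orientations are given as a rotation vector (axis times angle).
In Python, from rig import telemetry, viewer, r gives the robot as it stands.
- The arm moves only by the tool send_rows, never from a script. Its argument "plan" is a list that holds one entry, the list of rows, each a list of 6 numbers: the shift along the tool's x, y, z in units of 25 cm (1.0 is 25 cm), then the turn, a rotation vector about the tool's x, y, z in units of 120 degrees (1.0 is 120 degrees). In form: [[[x, y, z, wx, wy, wz], ...]]. A call has 1 to 20 rows; each row is the pose to reach, as a shift and turn from the pose commanded when the call began, along the tool's axes at that moment; what a row does not reach only later rows make up. A row lasts 1/8 s, in which the tool goes at most 62.5 mm and 10.7 degrees, less where a joint would pass 70% of its speed; a pose out of reach is approached as far as the arm can. A call with a number of a shift or a turn outside -1 to 1 is refused whole. A call with a gripper value outside its range is refused whole. "grip" is the opening, from 0 (shut) to 1 (fully open), set as the call begins (left out, the last holds). The fingers move at their own pace and stop on an object; "squeeze" is the grip in N (left out, the last holds). Time passes only in rows, so rows that repeat a pose let the fingers close. It gives the time, the measured TCP pose, the force and the opening at its end, in the units of the state.
- telemetry.get_obs(): the state, without advancing time (a new reading comes with each control period).
- viewer.get_image(name): name is "scene" or "top"; returns a dict with "pixels" (384x512x3 uint8, blue, green, red), "fx", "fy", "cx", "cy" (pixels), "extrinsics" (4x4, takes a point from camera to world coordinates). Camera axes: x right, y down, z forward; pixel columns grow to the right and rows downward; lengths in mm; the calibration is good to about 2 mm. A picture is of the moment at which its call begins. There is no depth.
- r.hand_in(): hands the job in, once; it reports no verdict.
The state is a dict: "time": time; "qpos": joint angles; "joint_velocities": joint speeds; "joint_torque": joint torques, N m; "tcp_pos": TCP position; "tool_rot": TCP orientation; "ft_force": force on the tool from outside, world axes, zero at the start; "ft_torque": the same for the moment, N m; "gripper_width": opening from 0.0 (shut) to 1.0 (fully open).
Only numpy, scipy, OpenCV 4.12 (cv2) and the standard library are available. Lean on these libraries where they do the work, as an engineer would, in place of code of your own. Each camera call takes 0.05 s, during which the arm holds its last target.

## Working session

There is one attempt and no reset: what is moved stays moved. The work goes in short steps, Python scripts to look and compute and a tool call to move; the robot and the scene stay as the last step left them, time stands still between calls to the robot, and variables do not carry over. Pictures are saved under pics/ and viewed, and the job is handed in when it is done.

Besides the shell and the picture viewer there is one more tool, called after ">>>" by a JSON object that holds its "name" and its "arguments", one argument or row to a line. send_rows: Moves the arm, as the interface text tells. Shifts and turns lie within -1 to 1; 1 stands for 25 cm of shift or 120 degrees of turn. Its arguments: {"type":"object","properties":{"plan":{"type":"array"},"grip":{"type":"number"},"squeeze":{"type":"number"}},"required":["plan"]}

```bash
mkdir -p pics; ls; python3 - <<'E'
from rig import telemetry, viewer, r
import cv2,numpy as np
o=telemetry.get_obs(); print(o)
for n in("scene","top"):
    im=viewer.get_image(n); cv2.imwrite(f"pics/{n}0.png",im["pixels"])
    print(n,im["fx"],im["fy"],im["cx"],im["cy"]);print(np.round(im["extrinsics"],4).tolist())
E
```

```text
pics
{'time': 0.0, 'qpos': array([ 1.14361892e+00,  3.53609920e-01,  1.63410113e+00, -1.81088992e-05,
        1.15519629e+00, -2.41219296e-03]), 'joint_velocities': array([-1.42462327e-04, -4.51797425e-04,  3.47097970e-06, -5.97511782e-04,
       -1.57729216e-03, -1.69629379e-04]), 'joint_torque': array([-1.05284867e-03, -5.93852305e+01, -3.34210074e+01,  6.98300893e-02,
        2.34504329e-02, -1.32469950e-04]), 'tcp_pos': array([257.3824564 , 569.02198825, 213.90168867]), 'tool_rot': array([-6.62147920e-01, -3.07074934e+00,  2.02303114e-03]), 'ft_force': array([0.19000012, 0.98559501, 0.78722462]), 'ft_torque': array([0.05729859, 0.00518983, 0.05759012]), 'gripper_width': 0.9982809370042421}
scene 484.6391301307942 484.6391301307942 256.72331167324035 188.62689910235062
[[0.8398, 0.371, -0.3963, 1217.8416], [0.5428, -0.564, 0.6223, -1092.8538], [0.0074, -0.7378, -0.675, 1181.4384], [0.0, 0.0, 0.0, 1.0]]
top 474.65174927025527 474.65174927025527 258.66098833465935 196.86044737257524
[[-0.0265, -0.9875, 0.1552, 246.7042], [-0.9996, 0.0247, -0.0132, -25.3506], [0.0092, -0.1554, -0.9878, 1967.3914], [0.0, 0.0, 0.0, 1.0]]
```

```bash
python3 - <<'E'
import cv2
for n in("scene","top"):
    a=cv2.imread(f"pics/{n}0.png"); cv2.imwrite(f"pics/{n}0b.png",cv2.resize(a,(768,576),interpolation=cv2.INTER_CUBIC))
E
```

```text
(no output)
```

View pics/scene0b.png

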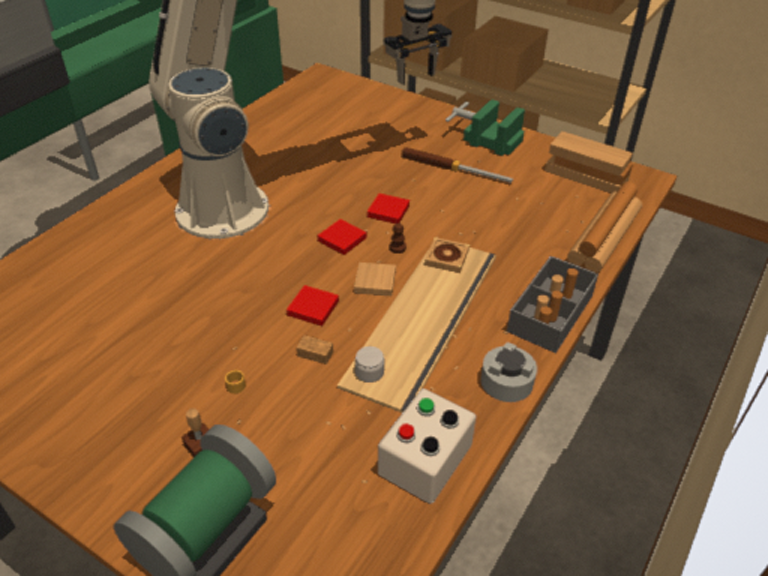

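View pics/top0b.png

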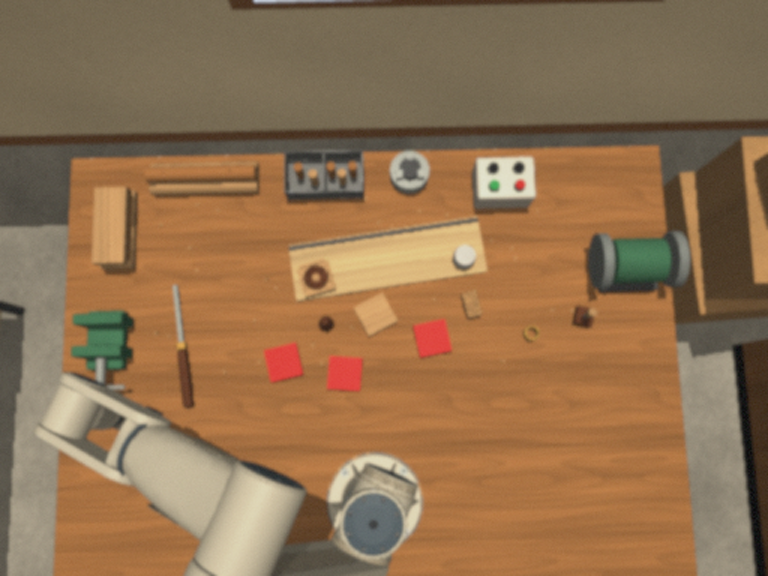

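The top view shows the pale block at about (375,314) in the enlarged picture. The board runs from (292,270) to (485,245), the finial is at (326,323), the cork at (471,305), the tin at (464,256) and the sample at (316,278). The red pieces lie nearer the robot. Next I'll enlarge the area around the block.

```bash
python3 - <<'E'
import cv2
a=cv2.imread("pics/top0.png")[135:270,180:340]; cv2.imwrite("pics/topc.png",cv2.resize(a,None,fx=5,fy=5*0.88 if 0 else 4.4,interpolation=cv2.INTER_CUBIC))
a=cv2.imread("pics/scene0.png")[140:280,180:340]; cv2.imwrite("pics/scenec.png",cv2.resize(a,None,fx=4,fy=4,interpolation=cv2.INTER_CUBIC))
E
```

```text
(no output)
```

View pics/topc.png

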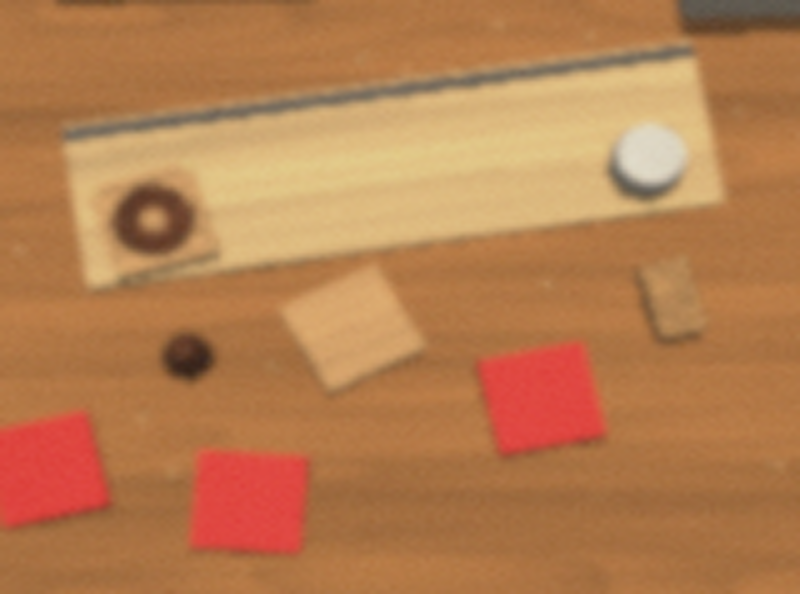

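View pics/scenec.png

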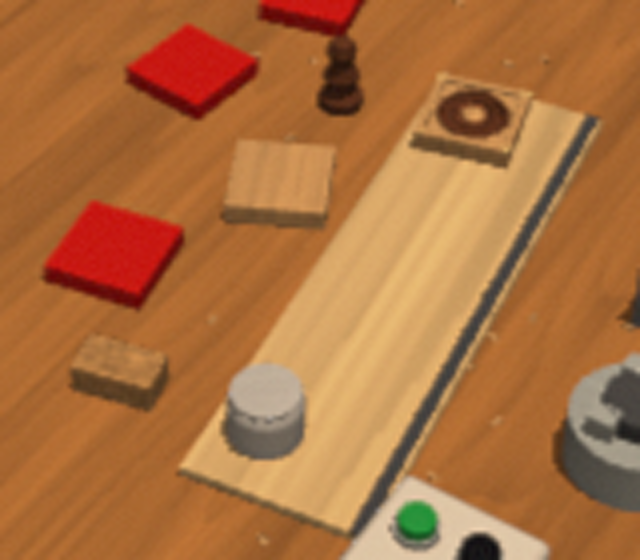

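```bash
cat > h.py <<'E'
import numpy as np
from rig import telemetry, viewer, r
C={}
def cam(n):
    if n not in C: C[n]=viewer.get_image(n)
    return C[n]
def proj(im,uv,z):
    E=np.array(im["extrinsics"]); uv=np.atleast_2d(uv)
    d=np.c_[(uv[:,0]-im["cx"])/im["fx"],(uv[:,1]-im["cy"])/im["fy"],np.ones(len(uv))]@E[:3,:3].T
    o=E[:3,3]; return o+d*((z-o[2])/d[:,2])[:,None]
def pix(im,P):
    E=np.array(im["extrinsics"]); p=(np.atleast_2d(P)-E[:3,3])@E[:3,:3]
    return np.c_[im["fx"]*p[:,0]/p[:,2]+im["cx"],im["fy"]*p[:,1]/p[:,2]+im["cy"]]
E
python3 - <<'E'
from h import *
t=cam("top");s=cam("scene")
T=lambda l:np.array(l)/[5,4.4]+[180,135]-[0.4,0.4]
S=lambda l:np.array(l)/4+[180,140]-[0.4,0.4]
for nm,f,c,b,d in(("top",T,t,[(280,310),(375,263),(425,345),(332,392)],[(90,290),(724,203),(692,45),(65,132)]),
 ("scene",S,s,[(237,140),(335,148),(328,219),(222,213)],[(180,470),(352,532),(598,118)])):
    P=proj(c,f(b),20);print(nm,"block",P.round(0)[:,:2].tolist(),P.mean(0).round(1),[np.linalg.norm(P[i]-P[i-1]).round(1) for i in range(4)])
    e=P[1]-P[0]; print([np.degrees(np.arctan2(*(P[(i+1)%4]-P[i])[[1,0]])).round(1) for i in range(4)])
    B=proj(c,f(d),10);print("board",B.round(0)[:,:2].tolist(),[np.linalg.norm(B[i]-B[i-1]).round(1) for i in range(len(d))])
    print([np.degrees(np.arctan2(*(B[(i+1)%len(d)]-B[i])[[1,0]])).round(1) for i in range(len(d))], B.mean(0))
# others top
for n,p,z in(("finial",(188,355),50),("cork",(672,298),30),("tin",(648,157),50),("sample",(153,215),30),("red1",(541,398),10),("red2",(250,502),10)): print(n,proj(t,T([p]),z).round(0))
E
```

```text
top block [[521.0, 45.0], [563.0, -35.0], [484.0, -74.0], [442.0, 4.0]] [502.7 -15.   20. ] [np.float64(88.7), np.float64(90.5), np.float64(88.3), np.float64(88.6)]
[np.float64(-61.8), np.float64(-153.5), np.float64(118.5), np.float64(27.8)]
board [[545.0, 203.0], [616.0, -329.0], [772.0, -310.0], [699.0, 223.0]] [np.float64(154.9), np.float64(537.3), np.float64(157.2), np.float64(537.9)]
[np.float64(-82.4), np.float64(7.2), np.float64(97.8), np.float64(-172.6)] [657.8554211  -53.16602216  10.        ]
scene block [[440.0, 6.0], [521.0, 46.0], [566.0, -38.0], [484.0, -82.0]] [502.9 -17.1  20. ] [np.float64(98.8), np.float64(90.3), np.float64(95.1), np.float64(93.4)]
[np.float64(26.3), np.float64(-61.4), np.float64(-151.4), np.float64(116.8)]
board [[618.0, -332.0], [761.0, -309.0], [698.0, 228.0]] [np.float64(565.0), np.float64(144.9), np.float64(540.7)]
[np.float64(8.8), np.float64(96.7), np.float64(-98.2)] [ 692.17373016 -137.83914863   10.        ]
finial [[476. 119.  50.]]
cork [[ 522. -279.   30.]]
tin [[ 654. -263.   50.]]
sample [[612. 148.  30.]]
red1 [[ 433. -169.   10.]]
red2 [[342.  73.  10.]]
```

```bash
cat >> h.py <<'E'
from scipy.spatial.transform import Rotation as R
import json,os
E0=np.array([580,-63.5,0]); YAW=np.radians(7.5)
FX=np.array([np.cos(YAW),np.sin(YAW),0]);FY=np.array([-np.sin(YAW),np.cos(YAW),0])
def bw(u,y,z): return E0+u*FX+y*FY+np.array([0,0,z])   # u from front edge
def wb(p): d=np.asarray(p)-E0; return np.array([d@FX,d@FY,d[2]])
def ori(tau): # tip forward by tau deg, tool y along board y
    t=np.radians(tau); z=np.sin(t)*FX-np.cos(t)*np.array([0,0,1]); return R.from_matrix(np.c_[np.cross(FY,z),FY,z])
def row(cp,cR,p,Rt):
    return np.r_[cR.inv().apply(np.asarray(p)-cp)/250,(cR.inv()*Rt).as_rotvec()/np.radians(120)].round(3).tolist()
def app(cp,cR,rw):
    rw=np.array(rw); return cp+cR.apply(rw[:3]*250), cR*R.from_rotvec(rw[3:]*np.radians(120))
def st():
    o=telemetry.get_obs(); print("t",o["time"],"uyz",wb(o["tcp_pos"]).round(1),"F",np.array(o["ft_force"]).round(1),"g",round(o["gripper_width"],3),"q",np.round(o["qpos"],2))
    return o
E
python3 - <<'E'
from h import *
o=st()
print(R.from_rotvec(o["tool_rot"]).as_matrix().round(3))
cp=np.array([257.585,569.454,214.583]);cR=R.from_rotvec(o["tool_rot"])
print(row(cp,cR,bw(-170,62,130),ori(0)), bw(-170,62,130))
E
```

```text
t 0.2 uyz [-237.2  669.4  214.2] F [0.  0.2 0.6] g 0.999 q [ 1.14  0.35  1.63  0.    1.16 -0.  ]
[[-0.911  0.412 -0.   ]
 [ 0.412  0.911 -0.001]
 [ 0.    -0.001 -1.   ]]
[-1.51, -1.923, 0.34, -0.0, -0.0, -0.265] [403.36174965 -24.21987127 130.        ]
```

>>> {"name": "send_rows", "arguments": {
  "plan": [
    [[-0.75,-0.96,0.1,0,0,-0.13],[-0.75,-0.96,0.1,0,0,-0.13],[-0.75,-0.96,0.1,0,0,-0.13],[-0.75,-0.96,0.1,0,0,-0.13],[-0.75,-0.96,0.1,0,0,-0.13],[-0.75,-0.96,0.1,0,0,-0.13],[-0.75,-0.96,0.1,0,0,-0.13],[-0.75,-0.96,0.1,0,0,-0.13],[-0.75,-0.96,0.1,0,0,-0.13]]
  ],
  "grip": 0,
  "squeeze": 10
}}

```text
time: 1.32
tcp_pos: [329.3, 274.5, 189.6]
tool_rot: [-0.237, -3.133, -0.0]
ft_force: [0.3, 0.4, 0.6]
gripper_width: 0.044
```

```bash
python3 - <<'E'
from h import *
o=st()
cp=np.array([257.585,569.454,214.583]);cR=R.from_rotvec([-6.62147920e-01, -3.07074934e+00,0])
cp,cR=app(cp,cR,[-0.75,-0.96,0.1,0,0,-0.13]); print(cp,o["tcp_pos"])
print(row(cp,cR,bw(-170,62,130),ori(0)))
E
```

```text
t 1.325 uyz [-204.4  367.8  189.6] F [0.3 0.4 0.6] g 0.044 q [ 0.69  0.07  2.06  0.    1.01 -0.73]
[329.51295497 273.51336084 189.54787692] [329.28877498 274.51012017 189.57127915]
[-0.473, -1.132, 0.238, 0.0, -0.0, -0.135]
```

>>> {"name": "send_rows", "arguments": {
  "plan": [
    [[-0.43,-1.0,0.2,0,0,-0.135],[-0.43,-1.0,0.2,0,0,-0.135],[-0.43,-1.0,0.2,0,0,-0.135],[-0.43,-1.0,0.2,0,0,-0.135],[-0.43,-1.0,0.2,0,0,-0.135],[-0.43,-1.0,0.2,0,0,-0.135],[-0.43,-1.0,0.2,0,0,-0.135],[-0.43,-1.0,0.2,0,0,-0.135]]
  ]
}}

```text
time: 2.33
tcp_pos: [397.8, 11.2, 139.8]
tool_rot: [-0.207, 3.135, 0.0]
ft_force: [-0.2, -0.0, -0.3]
gripper_width: 0.005
```

```bash
python3 - <<'E'
from h import *
o=st()
cp=o["tcp_pos"];cR=ori(0); print((cR.inv()*R.from_rotvec(o["tool_rot"])).as_rotvec())
print(row(cp,cR,bw(-170,62,3),ori(0)))
E
```

```text
t 2.325 uyz [-170.9   97.8  139.8] F [-0.2 -0.  -0.3] g 0.005 q [ 0.02  0.1   2.17  0.    0.88 -1.68]
[-0.00012113 -0.00025242 -0.00107701]
[-0.004, -0.143, 0.547, 0.0, 0.0, 0.0]
```

>>> {"name": "send_rows", "arguments": {
  "plan": [
    [[0,-0.144,0.2,0,0,0],[0,-0.144,0.4,0,0,0],[0,-0.144,0.5,0,0,0],[0,-0.144,0.54,0,0,0],[0,-0.144,0.546,0,0,0],[0,-0.144,0.546,0,0,0]]
  ]
}}

```text
time: 3.08
tcp_pos: [403.3, -25.4, 3.9]
tool_rot: [-0.205, 3.133, -0.0]
ft_force: [0.6, -0.4, 1.0]
gripper_width: 0.004
```

```bash
cat > look.py <<'E'
from h import *
import cv2,sys
o=st(); tag=sys.argv[1]
p=wb(o["tcp_pos"])
ims=[]
for n,w in(("scene",60),("top",60)):
    im=viewer.get_image(n); c=pix(im,bw(-70,50,20))[0].astype(int); a=im["pixels"][max(0,c[1]-w):c[1]+w,c[0]-w:c[0]+w]
    np.save(f"pics/{n}_{tag}.npy",im["pixels"]); ims.append(cv2.resize(a,(400,400),interpolation=cv2.INTER_CUBIC)); print(n,"crop origin",c-w,"scale",400/(2*w))
cv2.imwrite(f"pics/{tag}.png",np.hstack(ims))
E
python3 look.py a1
```

```text
t 3.075 uyz [-170.3   60.9    3.9] F [ 0.6 -0.4  1. ] g 0.004 q [-0.07  0.38  2.25  0.    0.52 -1.77]
scene crop origin [189 125] scale 3.3333333333333335
top crop origin [192 148] scale 3.3333333333333335
```

View pics/a1.png

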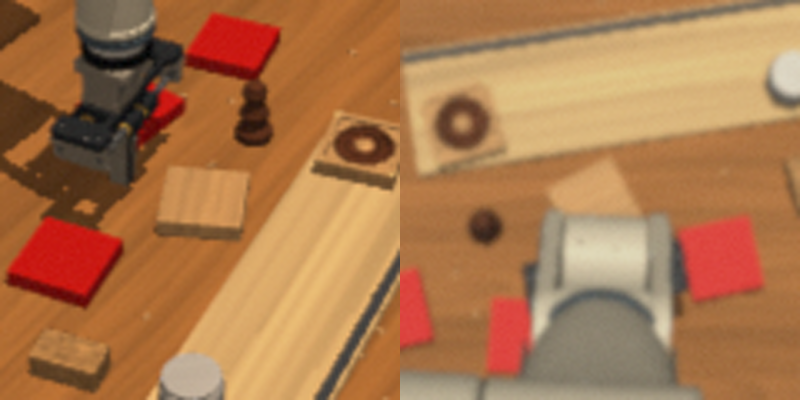

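The fingertips stand on the bench behind the block, at about (125,170) in the left view, and the finial and cork are clear. Next I push slowly.

>>> {"name": "send_rows", "arguments": {
  "plan": [
    [[-0.06,0,0.003,0,0,0],[-0.09,0,0.005,0,0,0],[-0.11,0,0.005,0,0,0],[-0.13,0,0.005,0,0,0],[-0.15,0,0.005,0,0,0],[-0.17,0,0.005,0,0,0],[-0.19,0,0.005,0,0,0],[-0.21,0,0.005,0,0,0],[-0.23,0,0.005,0,0,0],[-0.24,0,0.005,0,0,0],[-0.25,0,0.005,0,0,0],[-0.25,0,0.005,0,0,0]]
  ]
}}

```text
time: 4.68
tcp_pos: [461.0, -17.6, 1.4]
tool_rot: [0.205, -3.128, -0.0]
ft_force: [-10.1, -2.0, 9.5]
gripper_width: 0.007
```

```bash
python3 look.py a2
```

```text
t 4.675 uyz [-112.    61.1    1.4] F [-10.1  -2.    9.5] g 0.007 q [-0.04  0.44  2.12 -0.    0.58 -1.74]
scene crop origin [189 125] scale 3.3333333333333335
top crop origin [192 148] scale 3.3333333333333335
```

View pics/a2.png

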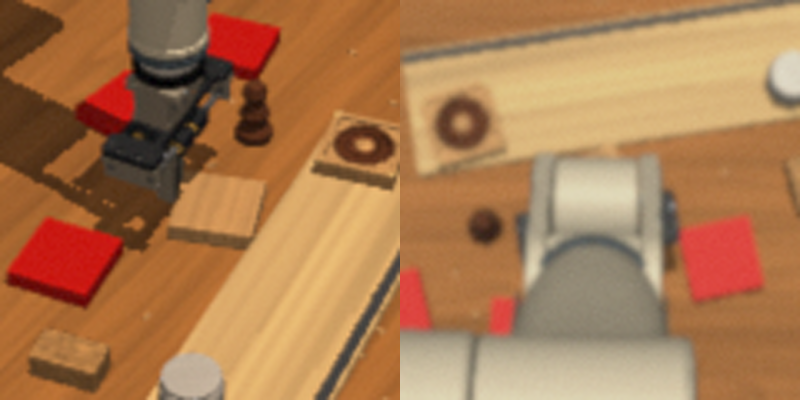

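>>> {"name": "send_rows", "arguments": {
  "plan": [
    [[-0.01,0,-0.003,0,0,0],[-0.02,0,-0.005,0,0,0],[-0.03,0,-0.005,0,0,0],[-0.04,0,-0.005,0,0,0],[-0.04,0,-0.005,0,0,0]]
  ]
}}

```text
time: 5.4
tcp_pos: [462.2, -16.1, 1.4]
tool_rot: [0.205, -3.113, -0.002]
ft_force: [-30.3, -2.1, 23.7]
gripper_width: 0.005
```

```bash
python3 look.py a3; python3 -c "
import cv2,numpy as np
a=np.load('pics/scene_a3.npy')[155:225,220:290];cv2.imwrite('pics/a3z.png',cv2.resize(a,None,fx=8,fy=8,interpolation=cv2.INTER_CUBIC))"
```

```text
t 5.4 uyz [-110.6   62.3    1.4] F [-30.3  -2.1  23.7] g 0.005 q [-0.04  0.45  2.11 -0.    0.61 -1.74]
scene crop origin [189 125] scale 3.3333333333333335
top crop origin [192 148] scale 3.3333333333333335
```

View pics/a3z.png

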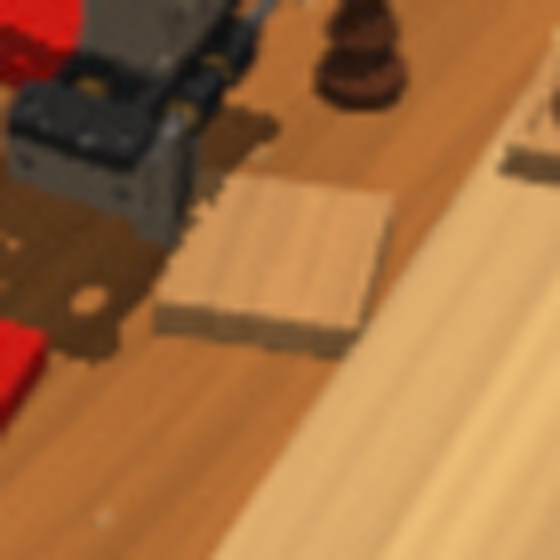

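```bash
python3 - <<'E'
from h import *
s=cam("scene")
P=proj(s,np.array([(230,178),(395,192),(358,332),(158,303)])/8+[219.6,154.6],20)
print([wb(p).round(1).tolist() for p in P],[np.linalg.norm(P[i]-P[i-1]).round(1) for i in range(4)],wb(P.mean(0)))
print([np.degrees(np.arctan2(*(wb(P[(i+1)%4])-wb(P[i]))[[1,0]])).round(1) for i in range(4)])
E
```

```text
[[-93.0, 91.0, 20.0], [-21.3, 115.0, 20.0], [2.3, 23.5, 20.0], [-84.6, 2.1, 20.0]] [np.float64(89.3), np.float64(75.6), np.float64(94.5), np.float64(89.6)] [-49.15058977  57.89034831  20.        ]
[np.float64(18.5), np.float64(-75.5), np.float64(-166.1), np.float64(95.3)]
```

>>> {"name": "send_rows", "arguments": {
  "plan": [
    [[0.06,0,-0.01,0,0,0],[0.07,0.02,-0.016,0,0,0],[0.07,0.032,-0.016,0,0,0],[0.05,0.032,-0.016,0,0,0],[0.04,0.032,-0.016,0,0,0],[0.03,0.032,-0.016,0,0,0],[0.02,0.032,-0.016,0,0,0],[0.02,0.032,-0.016,0,0,0]]
  ]
}}

```text
time: 6.55
tcp_pos: [460.6, -8.8, 5.9]
tool_rot: [0.205, -3.119, -0.001]
ft_force: [-22.9, -2.3, 19.8]
gripper_width: 0.006
```

```bash
python3 look.py a4; python3 -c "
import cv2,numpy as np
a=np.load('pics/scene_a4.npy')[155:225,220:290];cv2.imwrite('pics/a4z.png',cv2.resize(a,None,fx=8,fy=8,interpolation=cv2.INTER_CUBIC))"
```

```text
t 6.55 uyz [-111.3   69.8    5.9] F [-22.9  -2.3  19.8] g 0.006 q [-0.02  0.44  2.12 -0.    0.6  -1.72]
scene crop origin [189 125] scale 3.3333333333333335
top crop origin [192 148] scale 3.3333333333333335
```

View pics/a4z.png

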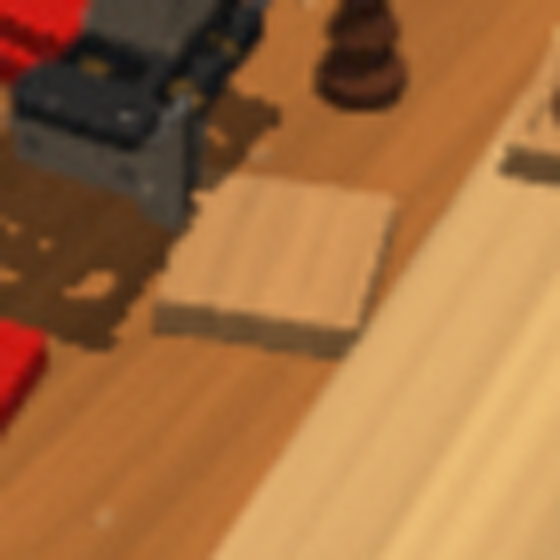

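>>> {"name": "send_rows", "arguments": {
  "plan": [
    [[0.0,0.01,-0.004,0,0,0],[-0.005,0.02,-0.006,0,0,0],[-0.01,0.035,-0.008,0,0,0],[-0.016,0.05,-0.008,0,0,0],[-0.022,0.065,-0.008,0,0,0],[-0.028,0.08,-0.008,0,0,0],[-0.034,0.095,-0.008,0,0,0],[-0.034,0.095,-0.008,0,0,0]]
  ]
}}

```text
time: 7.65
tcp_pos: [470.4, 15.6, 8.2]
tool_rot: [0.205, -3.128, 0.0]
ft_force: [-8.8, -3.4, 0.6]
gripper_width: 0.002
```

```bash
python3 look.py a5; python3 -c "
import cv2,numpy as np
a=np.load('pics/scene_a5.npy')[155:225,220:290];cv2.imwrite('pics/a5z.png',cv2.resize(a,None,fx=8,fy=8,interpolation=cv2.INTER_CUBIC))"
```

```text
t 7.65 uyz [-98.3  92.7   8.2] F [-8.8 -3.4  0.6] g 0.002 q [ 0.03  0.44  2.1  -0.    0.61 -1.67]
scene crop origin [189 125] scale 3.3333333333333335
top crop origin [192 148] scale 3.3333333333333335
```

View pics/a5z.png

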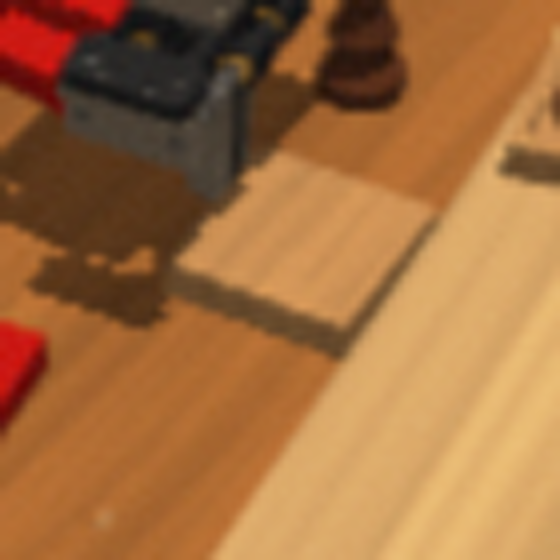

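```bash
cat > meas.py <<'E'
from h import *
import sys
s=cam("scene")
def m(c,off,sc,z=20):
    P=proj(s,np.array(c)/sc+np.array(off)-.4,z)
    print([wb(p).round(1).tolist() for p in P],[np.linalg.norm(P[i]-P[i-1]).round(1) for i in range(len(P))],wb(P.mean(0)).round(1))
    print([np.degrees(np.arctan2(*(wb(P[(i+1)%len(P)])-wb(P[i]))[[1,0]])).round(1) for i in range(len(P))])
E
python3 -c "
from meas import *
m([(288,152),(440,210),(343,327),(172,266)],[220,155],8)"
```

```text
[[-77.0, 118.9, 20.0], [2.1, 112.6, 20.0], [-4.9, 23.5, 20.0], [-90.0, 26.3, 20.0]] [np.float64(93.5), np.float64(79.3), np.float64(89.4), np.float64(85.1)] [-42.5  70.4  20. ]
[np.float64(-4.6), np.float64(-94.5), np.float64(178.1), np.float64(82.0)]
```

>>> {"name": "send_rows", "arguments": {
  "plan": [
    [[0.07,0,0,0,0,0],[0.07,-0.05,0.01,0,0,0],[0.07,-0.096,0.02,0,0,0],[0.07,-0.096,0.02,0,0,0],[0.045,-0.096,0.02,0,0,0],[0.03,-0.096,0.018,0,0,0],[0.02,-0.096,0.016,0,0,0],[0.01,-0.096,0.014,0,0,0],[0.0,-0.096,0.012,0,0,0],[0.0,-0.096,0.012,0,0,0]]
  ]
}}

```text
time: 9.05
tcp_pos: [472.5, -8.4, 5.1]
tool_rot: [0.205, -3.127, 0.0]
ft_force: [-9.7, -5.9, 2.4]
gripper_width: 0.006
```

```bash
python3 look.py a6; python3 -c "
import cv2,numpy as np
a=np.load('pics/scene_a6.npy')[155:225,220:290];cv2.imwrite('pics/a6z.png',cv2.resize(a,None,fx=8,fy=8,interpolation=cv2.INTER_CUBIC))"
```

```text
t 9.05 uyz [-99.4  68.6   5.1] F [-9.7 -5.9  2.4] g 0.006 q [-0.02  0.45  2.1  -0.    0.61 -1.72]
scene crop origin [189 125] scale 3.3333333333333335
top crop origin [192 148] scale 3.3333333333333335
```

View pics/a6z.png

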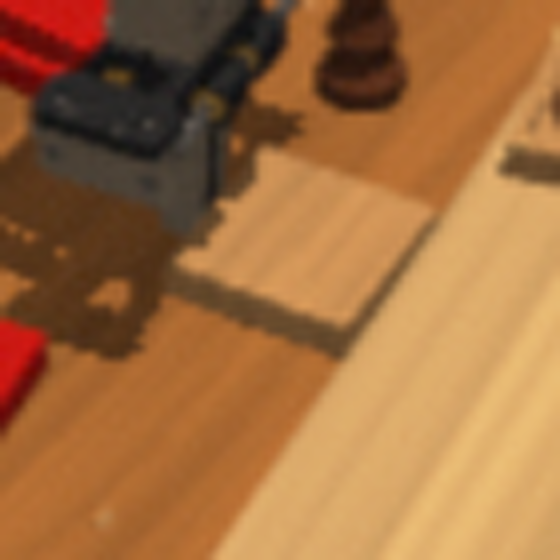

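```bash
cat > arc.py <<'E'
import numpy as np
def c(th,h=5.,ph=4.5,pv=1.5):
    t=np.radians(th); xa=-10*np.tan(t) if th<=60 else -20*np.sin(t)
    return np.array([xa-90*np.cos(t)+h*np.sin(t)+ph*np.cos(t), 90*np.sin(t)+h*np.cos(t)-pv*np.sin(t)])
if __name__=="__main__":
    c0=c(0)
    for th in range(0,101,3 if 0 else 5):
        d=c(th)-c0; print(th,(d).round(1),"x,z units",(-d[0]/250).round(3),(-d[1]/250).round(3))
E
python3 arc.py
```

```text
0 [0. 0.] x,z units -0.0 -0.0
5 [-0.1  7.7] x,z units 0.0 -0.031
10 [ 0.4 15.3] x,z units -0.002 -0.061
15 [ 1.5 22.7] x,z units -0.006 -0.091
20 [ 3.2 30. ] x,z units -0.013 -0.12
25 [ 5.5 36.9] x,z units -0.022 -0.148
30 [ 8.2 43.6] x,z units -0.033 -0.174
35 [11.3 49.9] x,z units -0.045 -0.199
40 [14.8 55.7] x,z units -0.059 -0.223
45 [18.6 61.1] x,z units -0.074 -0.244
50 [22.5 66. ] x,z units -0.09 -0.264
55 [26.3 70.4] x,z units -0.105 -0.281
60 [29.8 74.1] x,z units -0.119 -0.297
65 [35.8 77.3] x,z units -0.143 -0.309
70 [42.2 79.9] x,z units -0.169 -0.319
75 [48.9 81.8] x,z units -0.196 -0.327
80 [55.9 83. ] x,z units -0.224 -0.332
85 [63.1 83.6] x,z units -0.252 -0.334
90 [70.5 83.5] x,z units -0.282 -0.334
95 [78.  82.7] x,z units -0.312 -0.331
100 [85.6 81.3] x,z units -0.342 -0.325
```

>>> {"name": "send_rows", "arguments": {
  "plan": [
    [[-0.004,0,-0.015,0,0,0],[-0.005,0,-0.031,0,0,0],[-0.005,0,-0.046,0,0,0],[-0.006,0,-0.061,0,0,0]]
  ]
}}

```text
time: 9.65
tcp_pos: [474.0, -8.3, 20.4]
tool_rot: [0.205, -3.127, 0.0]
ft_force: [-8.9, -5.9, 1.6]
gripper_width: 0.007
```

```bash
python3 look.py a7
```

```text
t 9.65 uyz [-97.9  68.6  20.4] F [-8.9 -5.9  1.6] g 0.007 q [-0.02  0.42  2.09 -0.    0.64 -1.72]
scene crop origin [189 125] scale 3.3333333333333335
top crop origin [192 148] scale 3.3333333333333335
```

View pics/a7.png

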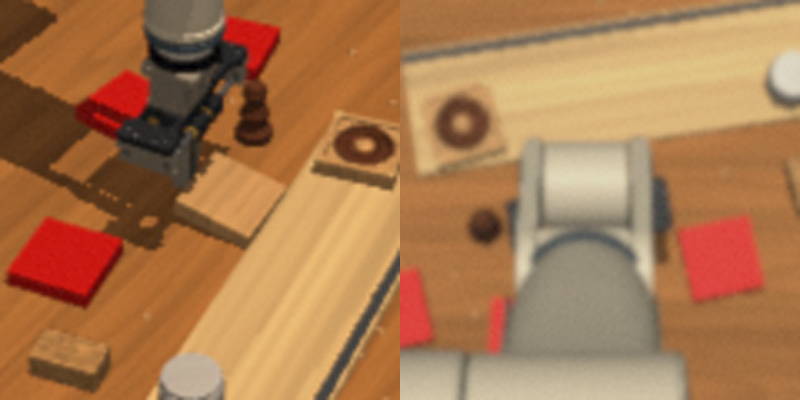

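The left view shows the block tipping, its near side raised at the fingertips (185,185). The force is steady, so I follow the arc.

>>> {"name": "send_rows", "arguments": {
  "plan": [
    [[-0.002,0,-0.015,0,0,0],[-0.004,0,-0.03,0,0,0],[-0.007,0,-0.045,0,0,0],[-0.011,0,-0.059,0,0,0],[-0.016,0,-0.073,0,0,0],[-0.02,0,-0.086,0,0,0],[-0.026,0,-0.1,0,0,0],[-0.031,0,-0.113,0,0,0]]
  ]
}}

```text
time: 10.75
tcp_pos: [482.8, -7.3, 49.0]
tool_rot: [0.205, -3.129, 0.001]
ft_force: [-8.3, -5.4, 3.4]
gripper_width: 0.008
```

```bash
python3 look.py a8
```

```text
t 10.75 uyz [-89.1  68.4  49. ] F [-8.3 -5.4  3.4] g 0.008 q [-0.02  0.38  2.06 -0.    0.71 -1.72]
scene crop origin [189 125] scale 3.3333333333333335
top crop origin [192 148] scale 3.3333333333333335
```

View pics/a8.png

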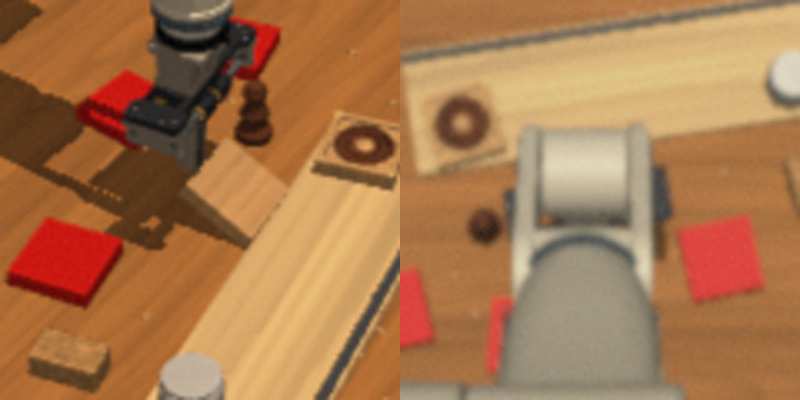

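>>> {"name": "send_rows", "arguments": {
  "plan": [
    [[-0.006,0,-0.013,0,0,0],[-0.012,0,-0.025,0,0,0],[-0.019,0,-0.037,0,0,0],[-0.026,0,-0.048,0,0,0],[-0.034,0,-0.059,0,0,0],[-0.042,0,-0.07,0,0,0],[-0.05,0,-0.08,0,0,0],[-0.057,0,-0.09,0,0,0]]
  ]
}}

```text
time: 11.85
tcp_pos: [498.4, -5.5, 72.0]
tool_rot: [0.205, -3.131, 0.001]
ft_force: [-5.1, -3.6, 4.3]
gripper_width: 0.007
```

```bash
python3 look.py a9
```

```text
t 11.85 uyz [-73.4  68.2  72. ] F [-5.1 -3.6  4.3] g 0.007 q [-0.01  0.35  2.02 -0.    0.77 -1.71]
scene crop origin [189 125] scale 3.3333333333333335
top crop origin [192 148] scale 3.3333333333333335
```

View pics/a9.png

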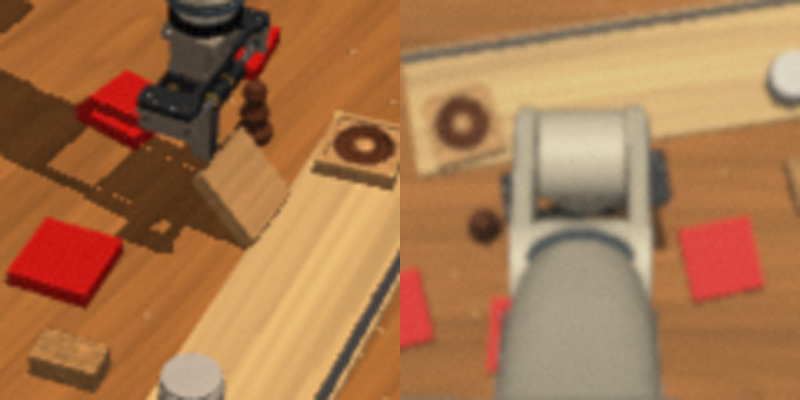

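>>> {"name": "send_rows", "arguments": {
  "plan": [
    [[-0.008,0,-0.009,0,0,0],[-0.015,0,-0.018,0,0,0],[-0.022,0,-0.025,0,0,0],[-0.031,0,-0.032,0,0,0],[-0.042,0,-0.039,0,0,0],[-0.053,0,-0.045,0,0,0],[-0.066,0,-0.051,0,0,0],[-0.08,0,-0.055,0,0,0]]
  ]
}}

```text
time: 12.95
tcp_pos: [518.1, -3.8, 86.5]
tool_rot: [0.206, -3.131, 0.004]
ft_force: [-12.2, -12.6, 23.0]
gripper_width: 0.004
```

```bash
python3 look.py b1
```

```text
t 12.95 uyz [-53.6  67.2  86.5] F [-12.2 -12.6  23. ] g 0.004 q [-0.01  0.36  1.97 -0.    0.82 -1.71]
scene crop origin [189 125] scale 3.3333333333333335
top crop origin [192 148] scale 3.3333333333333335
```

View pics/b1.png

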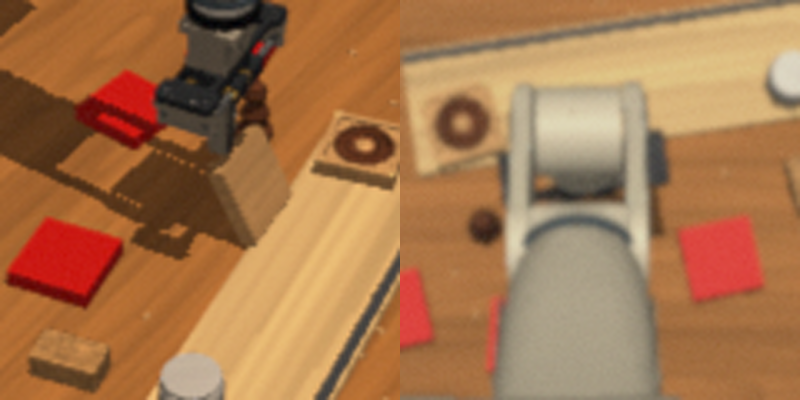

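>>> {"name": "send_rows", "arguments": {
  "plan": [
    [[-0.008,-0.002,-0.008,0,0,0],[-0.02,-0.003,-0.012,0,0,0],[-0.034,-0.004,-0.016,0,0,0],[-0.048,-0.004,-0.019,0,0,0],[-0.062,-0.004,-0.021,0,0,0]]
  ]
}}

```text
time: 13.68
tcp_pos: [535.5, -3.5, 93.9]
tool_rot: [0.207, -3.134, 0.006]
ft_force: [-14.6, -14.0, 43.0]
gripper_width: 0.007
```

```bash
python3 look.py b2
```

```text
t 13.675 uyz [-36.3  65.3  93.9] F [-14.6 -14.   43. ] g 0.007 q [-0.01  0.37  1.93 -0.    0.85 -1.71]
scene crop origin [189 125] scale 3.3333333333333335
top crop origin [192 148] scale 3.3333333333333335
```

View pics/b2.png

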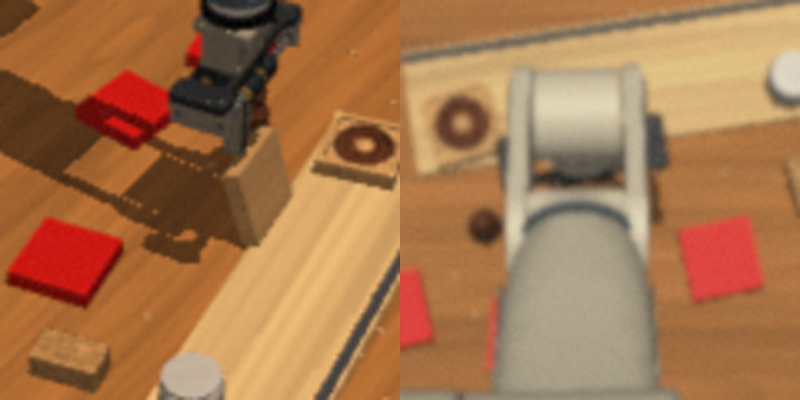

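>>> {"name": "send_rows", "arguments": {
  "plan": [
    [[-0.008,-0.004,-0.004,0,0,0],[-0.018,-0.006,-0.007,0,0,0],[-0.028,-0.008,-0.01,0,0,0]]
  ]
}}

```text
time: 14.15
tcp_pos: [544.4, -3.2, 97.0]
tool_rot: [-0.205, 3.131, -0.002]
ft_force: [-8.4, -4.4, 32.8]
gripper_width: 0.007
```

```bash
python3 look.py b3
```

```text
t 14.15 uyz [-27.4  64.4  97. ] F [-8.4 -4.4 32.8] g 0.007 q [-0.01  0.37  1.91 -0.    0.86 -1.71]
scene crop origin [189 125] scale 3.3333333333333335
top crop origin [192 148] scale 3.3333333333333335
```

View pics/b3.png

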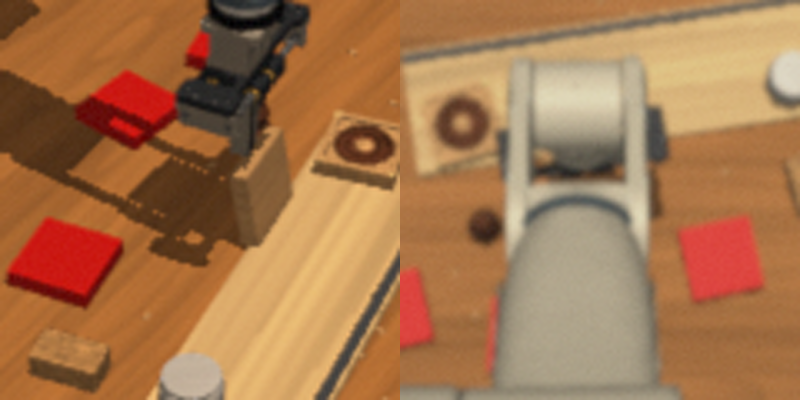

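```bash
python3 -c "
import cv2,numpy as np
a=np.load('pics/scene_b3.npy')[145:205,235:295];cv2.imwrite('pics/b3z.png',cv2.resize(a,None,fx=10,fy=10,interpolation=cv2.INTER_CUBIC))"
```

```text
(no output)
```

View pics/b3z.png

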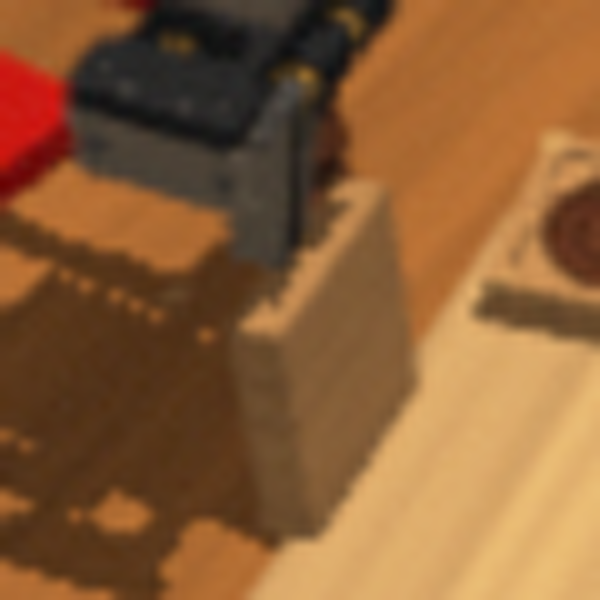

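```bash
python3 - <<'E'
from h import *
s=cam("scene")
q=lambda P:((pix(s,np.array(P))-[235,145]+.4)*10).round(0).tolist()
for b in(0,5,10):
    print(b,q([bw(-20,23,b),bw(0,23,b),bw(-20,23,b+90),bw(0,23,b+90),bw(0,113,b+90),bw(0,113,b)]))
E
```

```text
0 [[239.0, 538.0], [290.0, 555.0], [241.0, 347.0], [294.0, 364.0], [401.0, 211.0], [393.0, 401.0]]
5 [[239.0, 528.0], [290.0, 545.0], [241.0, 336.0], [295.0, 353.0], [402.0, 200.0], [394.0, 391.0]]
10 [[239.0, 518.0], [290.0, 535.0], [241.0, 325.0], [295.0, 342.0], [402.0, 189.0], [394.0, 381.0]]
```

>>> {"name": "send_rows", "arguments": {
  "plan": [
    [[-0.012,0,-0.003,0,0,0],[-0.024,0,-0.006,0,0,0],[-0.036,0,-0.008,0,0,0],[-0.048,0,-0.009,0,0,0]]
  ]
}}

```text
time: 14.8
tcp_pos: [558.3, -1.5, 99.8]
tool_rot: [-0.205, 3.127, -0.003]
ft_force: [-3.4, -4.1, 31.1]
gripper_width: 0.002
```

```bash
python3 look.py b4; python3 -c "
import cv2,numpy as np
a=np.load('pics/scene_b4.npy')[145:205,235:295];cv2.imwrite('pics/b4z.png',cv2.resize(a,None,fx=10,fy=10,interpolation=cv2.INTER_CUBIC))"
```

```text
t 14.8 uyz [-13.4  64.3  99.8] F [-3.4 -4.1 31.1] g 0.002 q [-0.    0.38  1.88 -0.    0.87 -1.71]
scene crop origin [189 125] scale 3.3333333333333335
top crop origin [192 148] scale 3.3333333333333335
```

View pics/b4z.png

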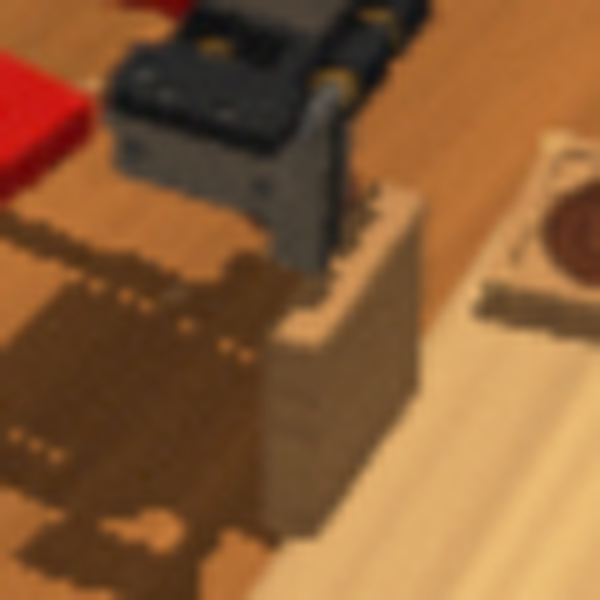

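The block now stands upright on the board, with its foot at about (275–320,535) in the zoomed view. I carry on dragging the top forward.

>>> {"name": "send_rows", "arguments": {
  "plan": [
    [[-0.015,0,-0.006,0,0,0],[-0.031,0,-0.009,0,0,0],[-0.047,0,-0.01,0,0,0],[-0.063,0,-0.011,0,0,0],[-0.079,0,-0.01,0,0,0]]
  ]
}}

```text
time: 15.52
tcp_pos: [577.9, 1.3, 101.6]
tool_rot: [-0.205, 3.127, -0.002]
ft_force: [0.5, -3.7, 21.5]
gripper_width: 0.003
```

```bash
python3 look.py b5; python3 -c "
import cv2,numpy as np
a=np.load('pics/scene_b5.npy')[145:205,235:295];cv2.imwrite('pics/b5z.png',cv2.resize(a,None,fx=10,fy=10,interpolation=cv2.INTER_CUBIC))"
```

```text
t 15.525 uyz [  6.4  64.5 101.6] F [ 0.5 -3.7 21.5] g 0.003 q [ 0.    0.41  1.84 -0.    0.89 -1.7 ]
scene crop origin [189 125] scale 3.3333333333333335
top crop origin [192 148] scale 3.3333333333333335
```

View pics/b5z.png

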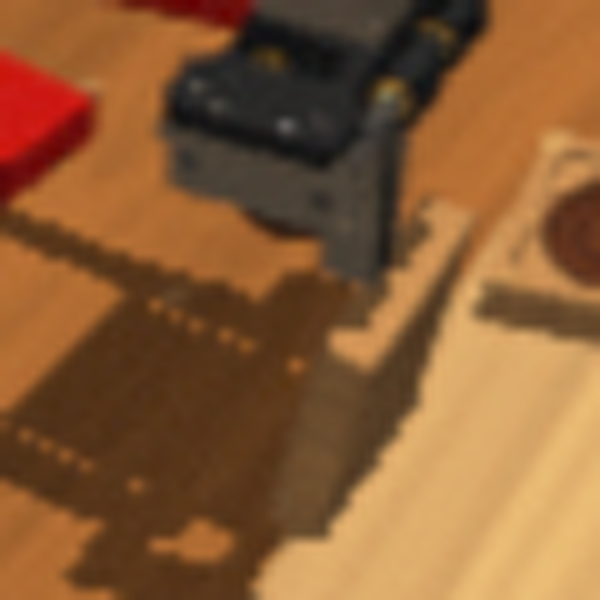

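>>> {"name": "send_rows", "arguments": {
  "plan": [
    [[-0.016,0,0.0,0,0,0],[-0.032,0,0.002,0,0,0],[-0.048,0,0.004,0,0,0],[-0.064,0,0.006,0,0,0],[-0.08,0,0.008,0,0,0],[-0.09,0,-0.02,0,0,0],[-0.09,0,-0.04,0,0,0]]
  ]
}}

```text
time: 16.5
tcp_pos: [596.4, 4.8, 108.5]
tool_rot: [0.205, -3.135, -0.0]
ft_force: [0.0, -0.6, -0.7]
gripper_width: 0.006
```

```bash
python3 look.py b6; python3 -c "
import cv2,numpy as np
a=np.load('pics/scene_b6.npy')[145:205,235:295];cv2.imwrite('pics/b6z.png',cv2.resize(a,None,fx=10,fy=10,interpolation=cv2.INTER_CUBIC))"
```

```text
t 16.5 uyz [ 25.2  65.6 108.5] F [ 0.  -0.6 -0.7] g 0.006 q [ 0.01  0.43  1.79  0.    0.93 -1.7 ]
scene crop origin [189 125] scale 3.3333333333333335
top crop origin [192 148] scale 3.3333333333333335
```

View pics/b6z.png

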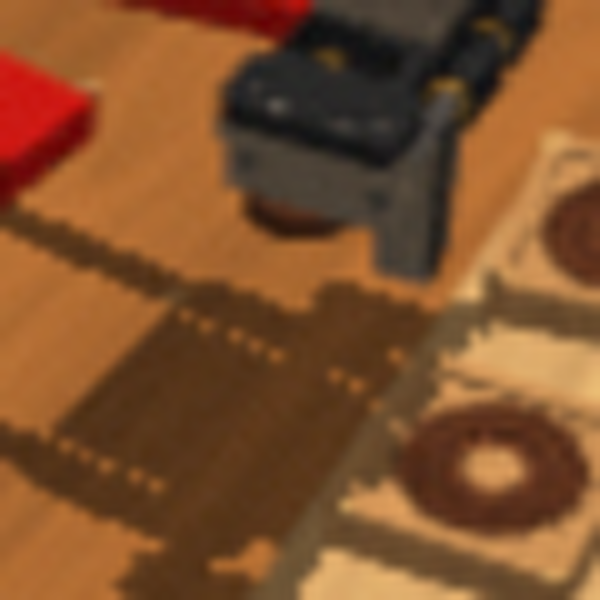

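The block has fallen forward and lies face up, with its rings at about (490,470). Now I retreat up and back, then check.

>>> {"name": "send_rows", "arguments": {
  "plan": [
    [[0,0,-0.1,0,0,0],[0,0,-0.25,0,0,0],[0.1,0,-0.4,0,0,0],[0.25,0,-0.45,0,0,0],[0.45,0,-0.5,0,0,0],[0.6,0,-0.5,0,0,0],[0.6,0,-0.5,0,0,0]]
  ]
}}

```text
time: 17.48
tcp_pos: [445.2, -15.0, 233.2]
tool_rot: [0.204, -3.134, -0.0]
ft_force: [0.4, 0.1, -0.7]
gripper_width: 0.01
```

```bash
python3 look.py b7; python3 - <<'E'
import cv2,numpy as np
a=np.load('pics/scene_b7.npy');c=a[130:280,190:350];cv2.imwrite('pics/b7s.png',cv2.resize(c,None,fx=4,fy=4,interpolation=cv2.INTER_CUBIC))
a=np.load('pics/top_b7.npy')[135:270,180:340];cv2.imwrite('pics/b7t.png',cv2.resize(a,None,fx=5,fy=4.4,interpolation=cv2.INTER_CUBIC))
E
```

```text
t 17.475 uyz [-127.3   65.7  233.2] F [ 0.4  0.1 -0.7] g 0.01 q [-0.04  0.05  1.98 -0.    1.12 -1.74]
scene crop origin [189 125] scale 3.3333333333333335
top crop origin [192 148] scale 3.3333333333333335
```

View pics/b7s.png

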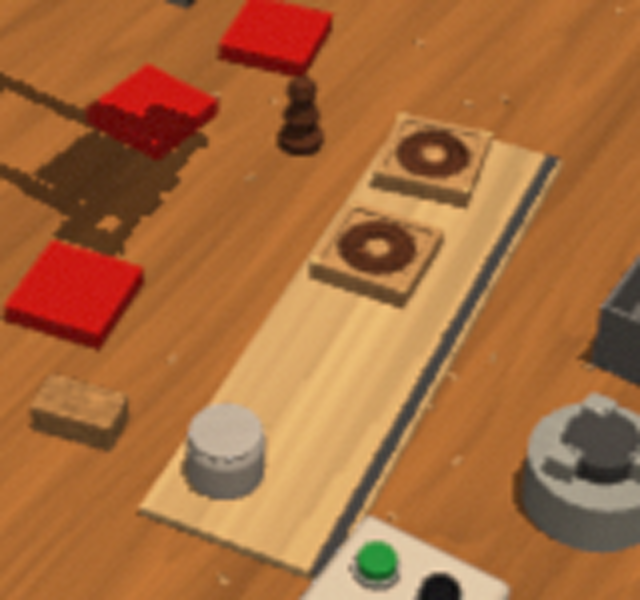

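View pics/b7t.png

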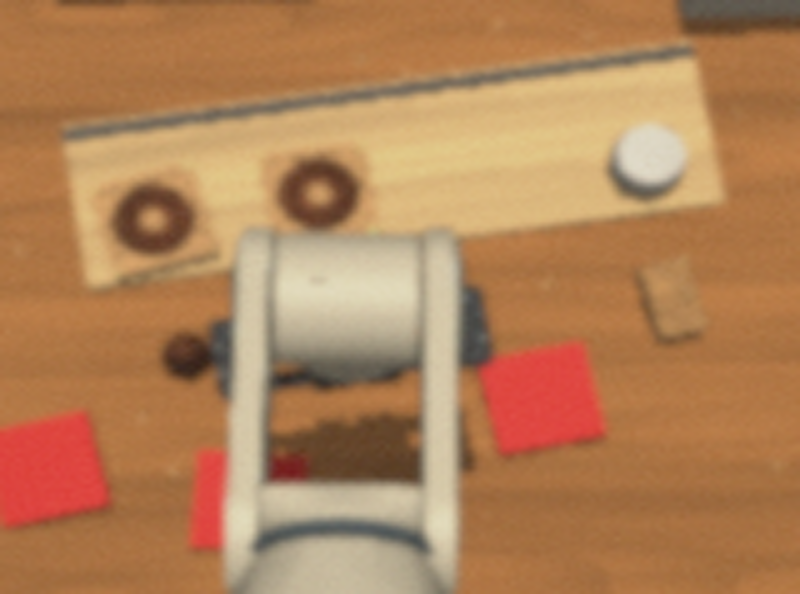

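```bash
python3 - <<'E'
from meas import *
m([(357,207),(443,237),(405,291),(311,262)],[190,130],4,30)
t=cam("top"); print(wb(proj(t,[[318/5+179.6,192/4.4+134.6]],30)[0]))
st(); print(r.hand_in())
E
```

```text
[[21.2, 106.3, 30.0], [105.2, 102.8, 30.0], [101.1, 25.0, 30.0], [13.8, 22.9, 30.0]] [np.float64(83.7), np.float64(84.1), np.float64(78.0), np.float64(87.3)] [60.3 64.3 30. ]
[np.float64(-2.4), np.float64(-93.0), np.float64(-178.6), np.float64(85.0)]
[60.24113698 67.2149058  30.        ]
t 17.675 uyz [-123.9   65.4  233.3] F [-1.3 -0.5  0.5] g 0.006 q [-0.04  0.05  1.97  0.    1.12 -1.74]
the job is handed in; nothing more can be done
None
```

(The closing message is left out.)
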